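# Slide the spice jars home on the grill caddy

## Task

On the sloped top tray of the steel caddy, slide both amber glass jars (the one with the red lid and the one with the yellow lid) down the slope until each rests against the back stop, standing upright. Keep the jars on the tray, do not lift them out or knock them over, and leave the steel shaker where it stands at the high end.

Things in the scene. Friction and masses are not known exactly. Their poses are not given: they have to be found in the camera images.
- tray: Fixed metal tray, top of a two-level caddy, floor 200 x 270 mm, sloping down 10 degrees away from the robot. Origin: on the floor at the foot of the back stop, mid-width, 112 mm up. x points down the slope into the stop (floor from x = -200 mm, no lip, to 0), y left, z square to the floor. Dark stop 24 mm high, side lips 18 mm. Strips 6 mm high at y = +-44 mm part three lanes (centres -88, 0, 88).
- red_jar: Round amber glass jar, red screw lid, 56 mm diameter, 66 mm tall (lid: top 15 mm, 52 mm diameter), about 0.2 kg, in one lane, centre 110 to 160 mm uphill of the stop. Origin: centre of its underside, z up its axis. At the stop its origin is at x = -28 mm in the tray's frame. It does not slide by itself: it needs a light push (a few N) all the way, low near the floor so it does not tip.
- yellow_jar: The same jar with a yellow screw lid, in another lane: 56 mm diameter, 66 mm tall, about 0.2 kg, origin at the centre of its underside, z up its axis. At the stop its origin is at x = -28 mm in the tray's frame. It too needs pushing all the way, low near the floor.
- shaker: Bystander in the third lane: all-steel round shaker with a domed, pierced top, 52 mm diameter, 66 mm tall, about 0.2 kg, origin at the centre of its underside. It is to stay where it is.
There are look-alikes about, which are no part of the job. What is shaped like the yellow_jar but purple is not meant.

How it is judged (in metres and radians):
At the end, for the whole second after the job is handed in: Both jars stand at rest on the tray's floor (their own axes within 20 degrees of vertical, which includes the tray's 10), each within 10 mm of the back stop; the shaker stands within 20 mm of where it started (x of red_jar in the frame of tray between -0.038 and -0.02 m and x of yellow_jar in the frame of tray between -0.038 and -0.02 m and z of red_jar in the frame of tray between -0.01 and 0.01 m and z of yellow_jar in the frame of tray between -0.01 and 0.01 m and angle between each of red_jar, yellow_jar, shaker's own z axis and vertical below 0.35 rad and linear speed of each of red_jar, yellow_jar below 0.02 m/s and distance of shaker from where it was at the start of the episode below 0.02 m); the robot touches nothing.
It fails at once if a jar is lifted more than 20 mm off the tray (z of any of red_jar, yellow_jar in the frame of tray above 0.02 m).
It fails at once if a jar is knocked over (its axis more than 45 degrees from vertical) (angle between any of red_jar, yellow_jar's own z axis and vertical above 0.785 rad).
It fails at once if the shaker is moved more than 20 mm (distance of shaker from where it was at the start of the episode above 0.02 m).
It also fails if it takes over 43 s, if anything falls off the work surface, if the arm or the gripper's body presses on something with over 40 N, if the wrist force passes 120 N, or if a joint passes its speed limit or range.

## Robot

A 6-joint arm with a two-finger parallel gripper is mounted at the origin on the work surface. World frame = base frame: x ahead of the robot, y to its left, z up, the work surface at z = 0. Lengths are in mm, angles in degrees, forces in N, time in s.
With the tool pointing down it reaches from about 300 to 850 mm from the base axis. Payload 4.2 kg.
Tool frame: the origin (TCP) lies at the very end of the fingers, on their centre line; the grasp point (between the pads) lies 19 mm behind it (env.grasp_offset is the distance from the TCP to the grasp point, in mm); z points along the fingers, y is the line along which they close (so a half turn about z gives the same grasp; the last joint's range is limited). The gripper opens to 91 mm and grips with 3 to 60 N. Pads are 32 mm wide; open, the fingers measure 118 mm over their backs; the gripper's body (76 mm by 178 mm) begins 60 mm behind the grasp point.
Start: joints at [63.255, 18.312, 89.639, -0, 72.044, -1.146], TCP at [248.452, 518.57, 213.976] pointing down, gripper open.
Joint ranges: [-177.97, 177.97], [-48.28, 115.42], [12.27, 149.76], [-77.06, 257.06], [2.81, 150.46], [-146.56, 146.56]. Speed limits (degrees/s): [147.25, 147.25, 180, 180, 180, 180].

## Interface

Orientations are given as [roll, pitch, yaw] about the fixed x, y, z axes, in that order (R = Rz(yaw) Ry(pitch) Rx(roll)).
In Python, from workcell import env gives the robot as it stands. The module is installed in compiled form; this text tells all that it offers.
- The arm moves only by the tool send_rows, never from a script. Its argument "motion" is a list of rows, each an object of numbers: "tx", "ty", "tz": the shift along the tool's x, y, z in units of 500 mm (1.0 is 500 mm); "rx", "ry", "rz": the turn, a rotation vector about the tool's x, y, z in units of 30 degrees (1.0 is 30 degrees); "gripper": the closure, from -1 (fully open) to 1 (shut). In form: [{"tx": .., "ty": .., "tz": .., "rx": .., "ry": .., "rz": .., "gripper": ..}, ...]. A call has 1 to 12 rows; each row shifts and turns the commanded pose from where the row before left it, along the tool's axes as they then stand; what a row does not reach is not made up. A row lasts 1/8 s, in which the tool goes at most 62.5 mm and 10.7 degrees, less where a joint would pass 70% of its speed; a pose out of reach is approached as far as the arm can. A call with a number of a shift or a turn outside -1 to 1 is refused whole. A call with a gripper value outside its range is refused whole. The fingers move at their own pace and stop on an object; "grip_force" is the grip in N (left out, the last holds). Time passes only in rows, so rows that do not move let the fingers close. It gives the time, the measured TCP pose, the force, the opening and the grip force at its end, in the units of the state.
- env.state(): the state, without advancing time (a new reading comes with each control period).
- env.grab_frame(name): name is "scene" or "top" or "wrist"; returns a dict with "frame" (480x640x3 uint8, red, green, blue), "vertical_fov" (degrees; the focal length in pixels is half the picture's height over the tangent of half this angle, whatever the lens; pixels are square), "cx", "cy" (the principal point, pixels), "k1" (the pictures are not rectified: a ray, as slopes to the right and down, at radius r is drawn at 1 + k1 r^2 times it, then the intrinsics apply), "rvec" (rotation vector, rad) and "tvec" (3), from world to camera coordinates, as OpenCV has them; the wrist camera has in their place "T_tool_cam" (4x4, takes a point from camera to tool coordinates, whose origin is the TCP and whose axes are the flange's). Camera axes: x right, y down, z forward; pixel columns grow to the right and rows downward; lengths in mm; the calibration is good to about 2 mm. A picture is of the moment at which its call begins: read the wrist's pose just before it. There is no depth.
- env.job_done(): hands the job in; it is judged then, once.
The state is a dict: "time_s": time; "qpos": joint angles; "qvel": joint speeds; "effort": joint torques, N m; "ee_pos": TCP position; "ee_rot": TCP orientation; "force": force on the tool from outside, world axes, zero at the start; "torque": the same for the moment, N m; "gripper_width": finger opening in mm; "gripper_force": force on a finger pad.
Only numpy, scipy, OpenCV 4.12 (cv2) and the standard library are available. Lean on these libraries where they do the work, as an engineer would, in place of code of your own. Each camera call takes 0.05 s, during which the arm holds its last target. There are 200 camera calls.

## Working session

There is one attempt and no reset: what is moved stays moved. The work goes in short steps, Python scripts to look and compute and a tool call to move; the robot and the scene stay as the last step left them, time stands still between calls to the robot, and variables do not carry over. Pictures are saved under pics/ and viewed, at most 10 in all, crops included, and the job is handed in when it is done.

Besides the shell and the picture viewer there is one more tool, called after "Call:" in YAML: its name, and indented under it one key for each argument. send_rows: Moves the arm, as the interface text tells. Shifts and turns lie within -1 to 1; 1 stands for 500 mm of shift or 30 degrees of turn. Its arguments: {"type":"object","properties":{"motion":{"type":"array"},"grip_force":{"type":"number"}},"required":["motion"]}

```bash
mkdir -p pics; cat > h.py <<'E'
import numpy as np, cv2
from workcell import env
def K(f):
    F=240/np.tan(np.radians(f["vertical_fov"])/2); return F,f["cx"],f["cy"],f["k1"]
def ray(f,u,v):
    F,cx,cy,k=K(f); d=np.array([(u-cx)/F,(v-cy)/F]); s=d.copy()
    for _ in range(30): s=d/(1+k*(s@s))
    R=cv2.Rodrigues(np.array(f["rvec"],float))[0]; t=np.array(f["tvec"],float).ravel()
    return -R.T@t, R.T@np.array([s[0],s[1],1])
def onz(f,u,v,z):
    o,d=ray(f,u,v); return o+d*(z-o[2])/d[2]
def proj(f,P):
    F,cx,cy,k=K(f); R=cv2.Rodrigues(np.array(f["rvec"],float))[0]
    c=R@np.array(P)+np.array(f["tvec"],float).ravel(); s=c[:2]/c[2]; s=s*(1+k*(s@s)); return s*F+[cx,cy]
E
python3 - <<'E'
from h import *
import pickle
fs={n:env.grab_frame(n) for n in("scene","top")}
pickle.dump(fs,open("f.pkl","wb"))
for n,f in fs.items():
    cv2.imwrite(f"pics/{n}.png",f["frame"][:,:,::-1]); print(n,ray(f,320,240),f["vertical_fov"],f["k1"])
print(env.state())
E
```

```text
scene (array([944.63814022, 291.65913053, 651.84966007]), array([-0.58368804, -0.32954325, -0.74260752])) 51.45393733113805 -0.013836249348913683
top (array([398.02736602,  38.58188247, 801.96292823]), array([ 0.20459559, -0.00467381, -0.9789065 ])) 55.5391095854732 -0.11752406371631145
{'time_s': 0.1, 'qpos': array([ 6.32543948e+01,  1.83454129e+01,  8.96968830e+01, -5.01223748e-04,
        7.20431076e+01, -1.14560282e+00]), 'qvel': array([ 0.02702963, -0.04226004, -0.18757775, -0.00678314,  0.03117459,
        0.0252956 ]), 'effort': array([ 1.06596847e-04, -4.13334811e+01, -2.32510543e+01,  7.30505283e-02,
        4.22701507e-02, -6.68550092e-05]), 'ee_pos': array([248.25528913, 518.17112482, 213.24722711]), 'ee_rot': array([-1.79914604e+02, -1.23100642e-03,  1.54400152e+02]), 'force': array([-0.53335495, -0.36998052, -0.81722422]), 'torque': array([0.00191804, 0.0262805 , 0.0214523 ]), 'gripper_force': 0.0, 'gripper_width': 91.12220528475007}
```

View pics/scene.png

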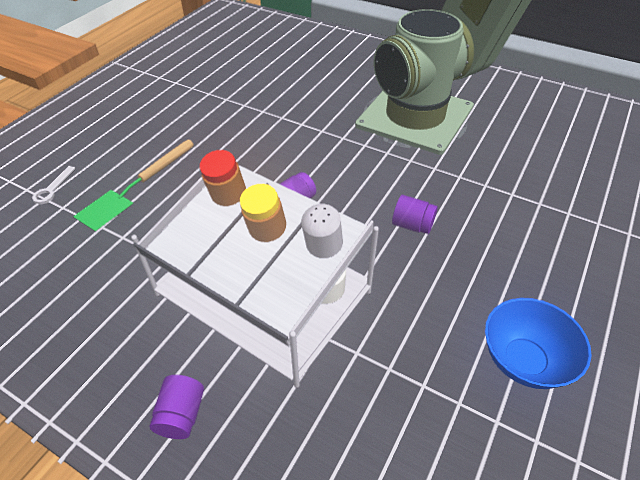

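View pics/top.png

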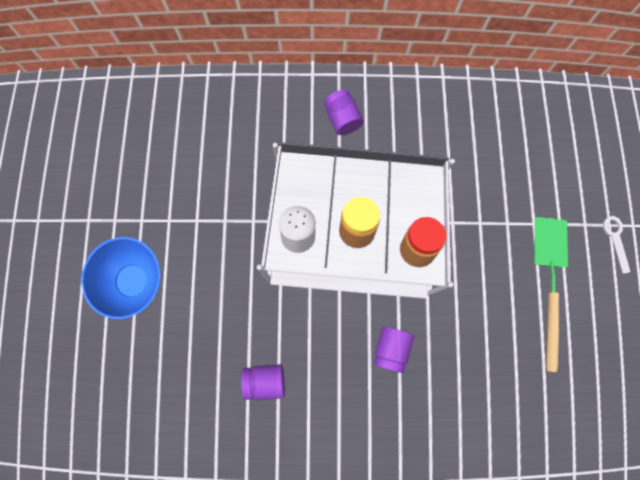

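The scene picture shows the red-lidded jar at (220,180), the yellow-lidded jar at (263,212) and the steel shaker at (322,230) on the tray. In the top picture they are at (425,240), (360,222) and (297,228). The purple jars at (344,112), (395,348) and (263,382) in the top view are loose on the table and have the wrong colour, so they are not meant. Only the two amber jars on the tray, with red and yellow lids, fit the description.

```bash
python3 - <<'E'
from h import *
import pickle
fs=pickle.load(open("f.pkl","rb"))
def tri(rs):
    A=0;b=0
    for o,d in rs:
        d=d/np.linalg.norm(d);M=np.eye(3)-np.outer(d,d);A=A+M;b=b+M@o
    p=np.linalg.solve(A,b);return p,[np.linalg.norm(np.cross(p-o,d/np.linalg.norm(d))) for o,d in rs]
rng={"red":[(0,5)],"yel":[(24,33)]}
for c,(r,) in rng.items():
    rs=[]
    for n,f in fs.items():
        h=cv2.cvtColor(f["frame"],cv2.COLOR_RGB2HSV)
        m=cv2.inRange(h,(r[0],200,150),(r[1],255,255))
        k,l,s,ce=cv2.connectedComponentsWithStats(m)
        i=1+np.argmax(s[1:,4]);x,y,w,hh,a=s[i]
        # top face = brightest part
        V=h[:,:,2]; vm=np.percentile(V[l==i],60); t=(l==i)&(V>=vm-6)
        print(c,n,s[i],ce[i],"bright",t.sum(),np.argwhere(t).mean(0)[::-1],onz(f,*ce[i],170).round(1))
        rs.append(ray(f,*ce[i]))
    print(tri(rs))
f=fs["top"]
# stop top corners and strips on floor
for u,v,z in [(281,147,136),(450,160,136)]: print(onz(f,u,v,z).round(1))
a=fs["top"]["frame"][90:310,240:480,::-1];b=fs["scene"]["frame"][130:400,120:400,::-1]
a=cv2.resize(a,(400,367),interpolation=2);b=cv2.resize(b,(390,367),interpolation=2)
cv2.imwrite("pics/crop.png",np.hstack([a,b]))
E
```

```text
Traceback (most recent call last):
ValueError: attempt to get argmax of an empty sequence
```

```bash
python3 - <<'E'
from h import *
import pickle
fs=pickle.load(open("f.pkl","rb"))
def tri(rs):
    A=0;b=0
    for o,d in rs:
        d=d/np.linalg.norm(d);M=np.eye(3)-np.outer(d,d);A=A+M;b=b+M@o
    p=np.linalg.solve(A,b);return p.round(1),[np.linalg.norm(np.cross(p-o,d/np.linalg.norm(d))).round(1) for o,d in rs]
for c,h0 in {"red":0,"yel":28}.items():
    rs=[]
    for n,f in fs.items():
        h=cv2.cvtColor(f["frame"],cv2.COLOR_RGB2HSV).astype(int)
        dh=abs((h[:,:,0]-h0+90)%180-90)
        m=((dh<6)&(h[:,:,1]>170)&(h[:,:,2]>215)).astype(np.uint8)
        k,l,s,ce=cv2.connectedComponentsWithStats(m)
        i=1+np.argmax(s[1:,4]);e=cv2.minEnclosingCircle(np.argwhere(l==i)[:,::-1].astype(np.float32))
        print(c,n,s[i],ce[i].round(1),e,onz(f,*ce[i],200).round(1))
        rs.append(ray(f,*ce[i]))
    print(tri(rs))
f=fs["top"]
for u,v,z in [(281,147,136),(450,160,136)]: print(onz(f,u,v,z).round(1))
a=fs["top"]["frame"][90:310,240:480,::-1];b=fs["scene"]["frame"][130:400,120:400,::-1]
a=cv2.resize(a,(400,367),interpolation=2);b=cv2.resize(b,(390,367),interpolation=2)
cv2.imwrite("pics/crop.png",np.hstack([a,b]))
E
```

```text
red scene [200 150  35  27 700] [216.9 163.1] ((217.26922607421875, 163.8076934814453), 17.40792465209961) [ 533.  -109.2  200. ]
red top [409 218  36  33 925] [427.  234.2] ((426.36419677734375, 234.93209838867188), 18.349628448486328) [ 533.2 -110.1  200. ]
(array([ 533. , -109.7,  199.9]), [np.float64(0.4), np.float64(0.4)])
yel scene [275 192   3   9   9] [276.3 196. ] ((275.5, 196.0), 4.031229019165039) [549.3   2.  200. ]Traceback (most recent call last):
  File "<stdin>", line 16, in <module>
    return _wrapfunc(a, 'argmax', axis=axis, out=out, **kwds)
    return bound(*args, **kwds)
ValueError: attempt to get argmax of an empty sequence
```

```bash
python3 - <<'E'
from h import *
import pickle
fs=pickle.load(open("f.pkl","rb"))
for n,f in fs.items():
    h=cv2.cvtColor(f["frame"],cv2.COLOR_RGB2HSV).astype(int)
    u,v=(260,196) if n=="scene" else (360,212)
    dh=abs(h[:,:,0]-h[v,u,0]); print(h[v,u])
    m=((dh<5)&(h[:,:,1]>170)&(h[:,:,2]>h[v,u,2]-15)).astype(np.uint8)
    k,l,s,ce=cv2.connectedComponentsWithStats(m); i=l[v,u]
    print(n,s[i],ce[i].round(1),onz(f,*ce[i],200).round(1))
f=fs["top"]
for u,v,z in [(281,147,136),(450,160,136)]: print(onz(f,u,v,z).round(1))
a=fs["top"]["frame"][90:310,240:480,::-1];b=fs["scene"]["frame"][130:400,120:400,::-1]
a=cv2.resize(a,(400,367),interpolation=2);b=cv2.resize(b,(390,367),interpolation=2)
cv2.imwrite("pics/crop.png",np.hstack([a,b]))
E
```

```text
[ 29 164 254]
scene [     0      0    640    480 307166] [319.5 239.5] [589.1  90.2 200. ]
[ 29 135 255]
top [     0      0    640    480 307200] [319.5 239.5] [524.5  36.4 200. ]
[685.4  97.6 136. ]
[ 667.6 -167.8  136. ]
```

View pics/crop.png

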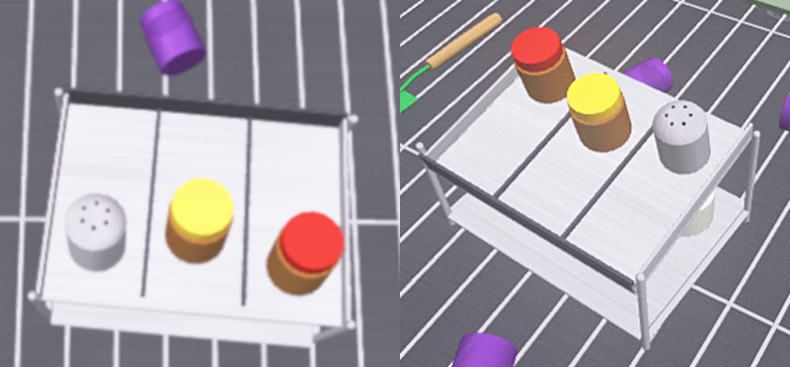

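The crop confirms it: the red-lidded amber jar is in the right lane and the yellow one is in the middle lane. The shaker is in the left lane, and the purple jar is off the tray.

```bash
python3 - <<'E'
from h import *
import pickle
fs=pickle.load(open("f.pkl","rb"))
for n,f in fs.items():
    h=cv2.cvtColor(f["frame"],cv2.COLOR_RGB2HSV).astype(int)
    u,v=(260,196) if n=="scene" else (360,212)
    m=((abs(h[:,:,0]-29)<5)&(h[:,:,1]>100)&(h[:,:,2]>235)).astype(np.uint8)
    k,l,s,ce=cv2.connectedComponentsWithStats(m); i=l[v,u]
    print(n,s[i],ce[i].round(1),onz(f,*ce[i],200).round(1),onz(f,*ce[i],198).round(1))
f=fs["top"]
F=[onz(f,282,151.8,112),onz(f,447,165.6,112)]
print("foot",np.round(F,1),np.linalg.norm(F[0]-F[1]),"yaw",np.degrees(np.arctan2(*(F[0]-F[1])[[0,1]])))
for a,b in [((334.8,156),(325.2,268)),((389.4,160.8),(385.8,272.4))]:
    p,q=onz(f,*a,118),onz(f,*b,118+34); print("strip",p.round(1),q.round(1),np.degrees(np.arctan2(*(p-q)[[1,0]])),np.linalg.norm((p-q)[:2]))
print("lip corners",onz(f,450,160,136).round(1),"shaker top",onz(f,296,217,198).round(1))
E
```

```text
scene [240 184  38  30 876] [258.2 198.4] [565.  -16.5 200. ] [563.3 -17.9 198. ]
top [343 198  36  33 950] [360.7 213.8] [561.  -19.7 200. ] [561.5 -19.9 198. ]
foot [[ 687.4   97.9  112. ]
 [ 667.5 -169.7  112. ]] 268.333088908705 yaw 4.263855486814985
strip [678.4  12.7 118. ] [492.8  27.7 152. ] -4.603857445215218 186.26616210161166
strip [671.5 -74.7 118. ] [487.1 -59.7 152. ] -4.638414246522132 185.03122601508363
lip corners [ 667.6 -167.8  136. ] shaker top [556.1  68.8 198. ]
```

Measurements agree with the geometry:

| Item | Position |
|---|---|
| Tray origin | about (677, -33, 112), yaw about -4.5° |
| Red jar | tray (-151, -88), lid height 200 |
| Yellow jar | tray (-129, +5) |

I'll push with the fingers part-open (about 30 mm), so each jar nests between the fingertips and stays centred.

Call:
send_rows:
  motion:
    - {"tx": -0.075, "ty": -0.079, "tz": -0.006, "gripper": 0.34}
    - {"tx": -0.075, "ty": -0.079, "tz": -0.006, "gripper": 0.34}
    - {"tx": -0.075, "ty": -0.079, "tz": -0.006, "gripper": 0.34}
    - {"tx": -0.075, "ty": -0.079, "tz": -0.006, "gripper": 0.34}
    - {"tx": -0.075, "ty": -0.079, "tz": -0.006, "gripper": 0.34}
    - {"tx": -0.075, "ty": -0.079, "tz": -0.006, "gripper": 0.34}
    - {"tx": -0.075, "ty": -0.079, "tz": -0.006, "gripper": 0.34}
    - {"tx": -0.075, "ty": -0.079, "tz": -0.006, "gripper": 0.34}
    - {"tx": -0.075, "ty": -0.079, "tz": -0.006, "gripper": 0.34}
    - {"tx": -0.075, "ty": -0.079, "tz": -0.006, "gripper": 0.34}
    - {"tx": -0.075, "ty": -0.079, "tz": -0.006, "gripper": 0.34}
    - {"tx": -0.075, "ty": -0.079, "tz": -0.006, "gripper": 0.34}

```text
invalid input at $.motion[0]: expected keys tx, ty, tz, rx, ry, rz, gripper
```

Call:
send_rows:
  motion:
    - {"rz": -0.235, "gripper": 0.34}
    - {"rz": -0.235, "gripper": 0.34}
    - {"rz": -0.235, "gripper": 0.34}
    - {"gripper": 0.34}
    - {"gripper": 0.34}

```text
invalid input at $.motion[0]: expected keys tx, ty, tz, rx, ry, rz, gripper
```

Call:
send_rows:
  motion:
    - {"tx": -0.075, "ty": -0.079, "tz": -0.006, "rx": 0, "ry": 0, "rz": 0, "gripper": 0.34}
    - {"tx": -0.075, "ty": -0.079, "tz": -0.006, "rx": 0, "ry": 0, "rz": 0, "gripper": 0.34}
    - {"tx": -0.075, "ty": -0.079, "tz": -0.006, "rx": 0, "ry": 0, "rz": 0, "gripper": 0.34}
    - {"tx": -0.075, "ty": -0.079, "tz": -0.006, "rx": 0, "ry": 0, "rz": 0, "gripper": 0.34}
    - {"tx": -0.075, "ty": -0.079, "tz": -0.006, "rx": 0, "ry": 0, "rz": 0, "gripper": 0.34}
    - {"tx": -0.075, "ty": -0.079, "tz": -0.006, "rx": 0, "ry": 0, "rz": 0, "gripper": 0.34}
    - {"tx": -0.075, "ty": -0.079, "tz": -0.006, "rx": 0, "ry": 0, "rz": 0, "gripper": 0.34}
    - {"tx": -0.075, "ty": -0.079, "tz": -0.006, "rx": 0, "ry": 0, "rz": 0, "gripper": 0.34}
    - {"tx": -0.075, "ty": -0.079, "tz": -0.006, "rx": 0, "ry": 0, "rz": 0, "gripper": 0.34}
    - {"tx": -0.075, "ty": -0.079, "tz": -0.006, "rx": 0, "ry": 0, "rz": 0, "gripper": 0.34}
    - {"tx": -0.075, "ty": -0.079, "tz": -0.006, "rx": 0, "ry": 0, "rz": 0, "gripper": 0.34}
    - {"tx": -0.075, "ty": -0.079, "tz": -0.006, "rx": 0, "ry": 0, "rz": 0, "gripper": 0.34}

```text
time_s: 1.6
ee_pos: [449.6, -105.1, 249.8]
ee_rot: [180.0, -0.0, 154.4]
force: [0.1, 0.9, -0.0]
gripper_width: 30.1
gripper_force: 0.0
```

Call:
send_rows:
  motion:
    - {"tx": 0, "ty": 0, "tz": 0, "rx": 0, "ry": 0, "rz": -0.235, "gripper": 0.34}
    - {"tx": 0, "ty": 0, "tz": 0, "rx": 0, "ry": 0, "rz": -0.235, "gripper": 0.34}
    - {"tx": 0, "ty": 0, "tz": 0, "rx": 0, "ry": 0, "rz": -0.235, "gripper": 0.34}
    - {"tx": 0, "ty": 0, "tz": 0, "rx": 0, "ry": 0, "rz": 0, "gripper": 0.34}
    - {"tx": 0, "ty": 0, "tz": 0, "rx": 0, "ry": 0, "rz": 0, "gripper": 0.34}

```text
time_s: 2.22
ee_pos: [449.3, -103.3, 249.7]
ee_rot: [180.0, -0.0, 175.5]
force: [0.2, -0.2, -0.4]
gripper_width: 30.2
gripper_force: 0.0
```

Call:
send_rows:
  motion:
    - {"tx": 0, "ty": 0, "tz": 0.088, "rx": 0, "ry": 0, "rz": 0, "gripper": 0.34}
    - {"tx": 0, "ty": 0, "tz": 0.06, "rx": 0, "ry": 0, "rz": 0, "gripper": 0.34}
    - {"tx": 0, "ty": 0, "tz": 0.028, "rx": 0, "ry": 0, "rz": 0, "gripper": 0.34}
    - {"tx": 0, "ty": 0, "tz": 0, "rx": 0, "ry": 0, "rz": 0, "gripper": 0.34}

```text
time_s: 2.72
ee_pos: [449.3, -103.2, 161.6]
ee_rot: [180.0, -0.1, 175.5]
force: [1.4, -0.1, 0.4]
gripper_width: 30.2
gripper_force: 0.0
```

```bash
python3 - <<'E'
from h import *
a=env.grab_frame("scene")["frame"][100:320,140:380,::-1];b=env.grab_frame("wrist")["frame"][:,:,::-1]
cv2.imwrite("pics/c2.png",np.hstack([cv2.resize(a,(400,367),interpolation=2),cv2.resize(b,(400,367))]))
print(env.state()["ee_pos"])
E
```

```text
[ 450.34723571 -103.54622837  162.95920776]
```

View pics/c2.png

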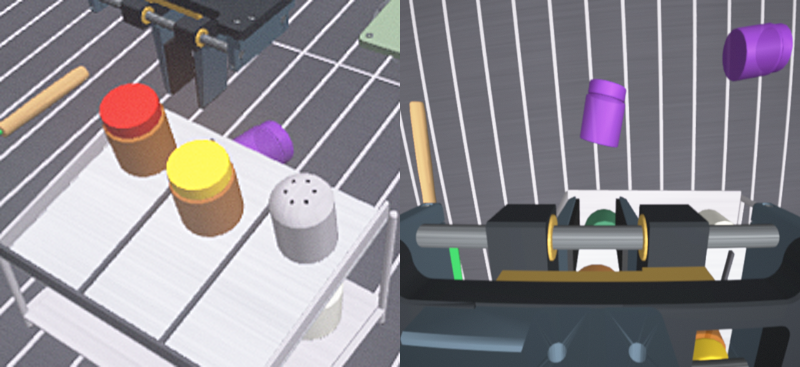

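The scene half shows the fingers behind the tray's high edge, level with its floor. The wrist half shows the red jar centred between the fingers, at about x = 600 in the composite.

Call:
send_rows:
  motion:
    - {"tx": -0.0197, "ty": 0, "tz": 0.0035, "rx": 0, "ry": 0, "rz": 0, "gripper": 0.34}
    - {"tx": -0.0197, "ty": 0, "tz": 0.0035, "rx": 0, "ry": 0, "rz": 0, "gripper": 0.34}
    - {"tx": -0.0158, "ty": 0, "tz": 0.0028, "rx": 0, "ry": 0, "rz": 0, "gripper": 0.34}
    - {"tx": -0.01, "ty": 0, "tz": 0.0018, "rx": 0, "ry": 0, "rz": 0, "gripper": 0.34}
    - {"tx": -0.01, "ty": 0, "tz": 0.0018, "rx": 0, "ry": 0, "rz": 0, "gripper": 0.34}
    - {"tx": -0.01, "ty": 0, "tz": 0.0018, "rx": 0, "ry": 0, "rz": 0, "gripper": 0.34}
    - {"tx": -0.01, "ty": 0, "tz": 0.0018, "rx": 0, "ry": 0, "rz": 0, "gripper": 0.34}
    - {"tx": -0.01, "ty": 0, "tz": 0.0018, "rx": 0, "ry": 0, "rz": 0, "gripper": 0.34}

```text
time_s: 3.82
ee_pos: [502.1, -107.4, 152.4]
ee_rot: [180.0, -0.0, 175.6]
force: [-0.1, -0.6, 0.3]
gripper_width: 30.0
gripper_force: 0.3
```

```bash
python3 - <<'E'
from h import *
a=env.grab_frame("scene")["frame"][100:320,140:380,::-1];b=env.grab_frame("wrist")["frame"][:,:,::-1]
cv2.imwrite("pics/c3.png",np.hstack([cv2.resize(a,(400,367),interpolation=2),cv2.resize(b,(400,367))]))
print(env.state()["ee_pos"],env.state()["force"])
E
```

```text
[ 502.58033874 -107.45389971  152.43368842] [-0.76522377  0.12214528 -0.01828454]
```

View pics/c3.png

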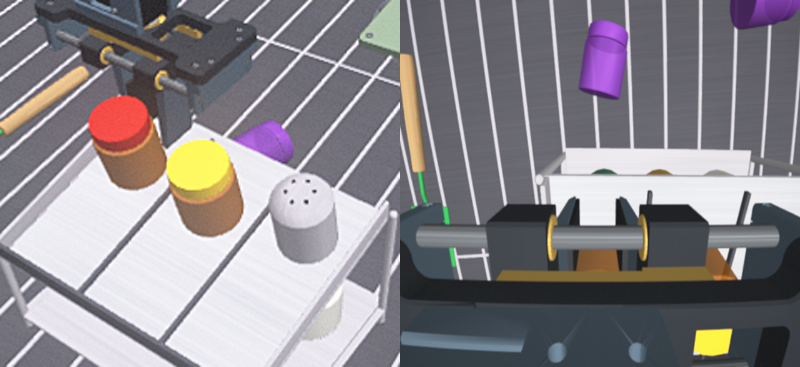

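The red jar has moved upright down its lane, still centred, at crop (130,145). I'll keep pushing.

Call:
send_rows:
  motion:
    - {"tx": -0.014, "ty": 0, "tz": 0.0025, "rx": 0, "ry": 0, "rz": 0, "gripper": 0.34}
    - {"tx": -0.014, "ty": 0, "tz": 0.0025, "rx": 0, "ry": 0, "rz": 0, "gripper": 0.34}
    - {"tx": -0.014, "ty": 0, "tz": 0.0025, "rx": 0, "ry": 0, "rz": 0, "gripper": 0.34}
    - {"tx": -0.014, "ty": 0, "tz": 0.0025, "rx": 0, "ry": 0, "rz": 0, "gripper": 0.34}
    - {"tx": -0.014, "ty": 0, "tz": 0.0025, "rx": 0, "ry": 0, "rz": 0, "gripper": 0.34}
    - {"tx": -0.014, "ty": 0, "tz": 0.0025, "rx": 0, "ry": 0, "rz": 0, "gripper": 0.34}
    - {"tx": -0.014, "ty": 0, "tz": 0.0025, "rx": 0, "ry": 0, "rz": 0, "gripper": 0.34}
    - {"tx": -0.014, "ty": 0, "tz": 0.0025, "rx": 0, "ry": 0, "rz": 0, "gripper": 0.34}
    - {"tx": -0.014, "ty": 0, "tz": 0.0025, "rx": 0, "ry": 0, "rz": 0, "gripper": 0.34}
    - {"tx": -0.014, "ty": 0, "tz": 0.0025, "rx": 0, "ry": 0, "rz": 0, "gripper": 0.34}
    - {"tx": -0.014, "ty": 0, "tz": 0.0025, "rx": 0, "ry": 0, "rz": 0, "gripper": 0.34}
    - {"tx": -0.014, "ty": 0, "tz": 0.0025, "rx": 0, "ry": 0, "rz": 0, "gripper": 0.34}

```text
time_s: 5.42
ee_pos: [586.1, -114.0, 137.5]
ee_rot: [180.0, 0.0, 175.6]
force: [-1.9, 0.2, 0.5]
gripper_width: 30.3
gripper_force: 0.6
```

Call:
send_rows:
  motion:
    - {"tx": -0.008, "ty": 0, "tz": 0.0014, "rx": 0, "ry": 0, "rz": 0, "gripper": 0.34}
    - {"tx": -0.006, "ty": 0, "tz": 0.001, "rx": 0, "ry": 0, "rz": 0, "gripper": 0.34}
    - {"tx": -0.006, "ty": 0, "tz": 0.001, "rx": 0, "ry": 0, "rz": 0, "gripper": 0.34}

```text
time_s: 5.8
ee_pos: [595.7, -114.7, 135.8]
ee_rot: [180.0, -0.0, 175.6]
force: [-1.0, 0.4, 1.1]
gripper_width: 30.1
gripper_force: 0.5
```

Call:
send_rows:
  motion:
    - {"tx": -0.004, "ty": 0, "tz": 0.0007, "rx": 0, "ry": 0, "rz": 0, "gripper": 0.34}
    - {"tx": -0.004, "ty": 0, "tz": 0.0007, "rx": 0, "ry": 0, "rz": 0, "gripper": 0.34}
    - {"tx": -0.003, "ty": 0, "tz": 0.0005, "rx": 0, "ry": 0, "rz": 0, "gripper": 0.34}

```text
time_s: 6.18
ee_pos: [601.2, -115.1, 134.9]
ee_rot: [180.0, 0.0, 175.6]
force: [-1.6, 0.1, 0.3]
gripper_width: 29.9
gripper_force: 0.5
```

Call:
send_rows:
  motion:
    - {"tx": -0.003, "ty": 0, "tz": 0.0005, "rx": 0, "ry": 0, "rz": 0, "gripper": 0.34}
    - {"tx": 0, "ty": 0, "tz": 0, "rx": 0, "ry": 0, "rz": 0, "gripper": 0.34}

```text
time_s: 6.42
ee_pos: [602.8, -115.2, 134.6]
ee_rot: [180.0, 0.0, 175.6]
force: [-0.1, 0.1, 0.7]
gripper_width: 30.0
gripper_force: 0.3
```

Call:
send_rows:
  motion:
    - {"tx": -0.003, "ty": 0, "tz": 0.0005, "rx": 0, "ry": 0, "rz": 0, "gripper": 0.34}
    - {"tx": -0.003, "ty": 0, "tz": 0.0005, "rx": 0, "ry": 0, "rz": 0, "gripper": 0.34}

```text
time_s: 6.68
ee_pos: [605.5, -115.5, 134.1]
ee_rot: [180.0, -0.0, 175.5]
force: [-2.4, 0.2, 1.2]
gripper_width: 30.3
gripper_force: 1.2
```

Call:
send_rows:
  motion:
    - {"tx": -0.003, "ty": 0, "tz": 0.0005, "rx": 0, "ry": 0, "rz": 0, "gripper": 0.34}

```text
time_s: 6.8
ee_pos: [605.8, -115.5, 133.8]
ee_rot: [180.0, -0.2, 175.6]
force: [-6.0, 0.0, 5.1]
gripper_width: 30.1
gripper_force: 3.1
```

```bash
cat > m.py <<'E'
from h import *
import sys
f=env.grab_frame("top"); g=env.grab_frame("scene"); st=env.state()
print(st["ee_pos"],st["force"])
a=f["frame"][90:310,240:480,::-1];b=g["frame"][100:320,140:380,::-1]
cv2.imwrite(sys.argv[1],np.hstack([cv2.resize(a,(400,367),interpolation=2),cv2.resize(b,(400,367),interpolation=2)]))
for n,q in (("top",f),("scene",g)):
    h=cv2.cvtColor(q["frame"],cv2.COLOR_RGB2HSV).astype(int)
    for c,h0,sm,vm in (("red",0,170,215),("yel",29,100,235)):
        m=((abs((h[:,:,0]-h0+90)%180-90)<6)&(h[:,:,1]>sm)&(h[:,:,2]>vm)).astype(np.uint8)
        m[:, :140]=0
        k,l,s,ce=cv2.connectedComponentsWithStats(m)
        if k<2: continue
        i=1+np.argmax(s[1:,4])
        z=182.0
        for _ in range(10):
            p=onz(q,*ce[i],z); d=p[:2]-[677,-33]; xx=d@[.997,-.0785]; yy=d@[.0785,.997]
            sx=(xx-11.5)/.985; z=112-sx*.1736+65
        print(n,c,s[i],p.round(1),"tray",sx.round(1),yy.round(1))
E
python3 m.py pics/c4.png
```

```text
[ 605.7599382  -115.48916269  133.84917027] [-5.35648085  0.87409329  3.35569135]
top red [417 145   2   1   2] [ 672.9 -107.2  178.7] tray -9.9 -74.3
top yel [343 198  36  33 953] [561.  -19.7 199.6] tray -130.1 4.1
scene red [142 209  37  31 876] [ 653.9 -114.6  182. ] tray -28.6 -83.2
scene yel [240 184  38  30 875] [564.2 -16.5 199.1] tray -127.1 7.6
```

View pics/c4.png

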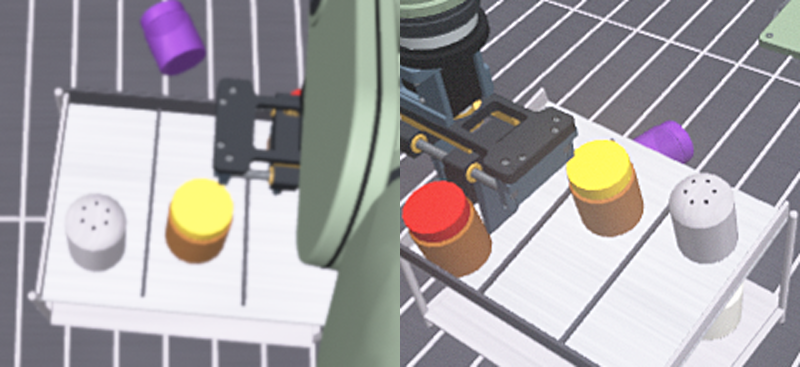

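The red jar is upright against the stop: it measures x = -28.6, and the force rose to 6 N. Next I'll back off up the same lane and shift across to the yellow lane.

Call:
send_rows:
  motion:
    - {"tx": 0.015, "ty": 0, "tz": -0.0026, "rx": 0, "ry": 0, "rz": 0, "gripper": 0.34}
    - {"tx": 0.05, "ty": 0, "tz": -0.0088, "rx": 0, "ry": 0, "rz": 0, "gripper": 0.34}
    - {"tx": 0.05, "ty": 0, "tz": -0.0088, "rx": 0, "ry": 0, "rz": 0, "gripper": 0.34}
    - {"tx": 0.05, "ty": 0, "tz": -0.0088, "rx": 0, "ry": 0, "rz": 0, "gripper": 0.34}
    - {"tx": 0.05, "ty": 0, "tz": -0.0088, "rx": 0, "ry": 0, "rz": 0, "gripper": 0.34}
    - {"tx": 0.05, "ty": 0, "tz": -0.0088, "rx": 0, "ry": 0, "rz": 0, "gripper": 0.34}
    - {"tx": 0.05, "ty": 0, "tz": -0.0088, "rx": 0, "ry": 0, "rz": 0, "gripper": 0.34}
    - {"tx": 0, "ty": 0, "tz": 0, "rx": 0, "ry": 0, "rz": 0, "gripper": 0.34}
    - {"tx": 0, "ty": 0.062, "tz": 0, "rx": 0, "ry": 0, "rz": 0, "gripper": 0.34}
    - {"tx": 0, "ty": 0.062, "tz": 0, "rx": 0, "ry": 0, "rz": 0, "gripper": 0.34}
    - {"tx": 0, "ty": 0.062, "tz": 0, "rx": 0, "ry": 0, "rz": 0, "gripper": 0.34}
    - {"tx": 0, "ty": 0, "tz": 0, "rx": 0, "ry": 0, "rz": 0, "gripper": 0.34}

```text
time_s: 8.4
ee_pos: [458.7, -9.3, 161.6]
ee_rot: [180.0, 0.1, 175.7]
force: [0.7, 0.7, 0.5]
gripper_width: 29.9
gripper_force: 0.0
```

```bash
python3 m.py pics/c5.png; python3 - <<'E'
from h import *
a=cv2.imread("pics/c5.png");b=env.grab_frame("wrist")["frame"][:,:,::-1]
cv2.imwrite("pics/c6.png",np.hstack([a[:,400:],cv2.resize(b,(400,367))]))
E
```

```text
[458.12028249 -10.83740594 161.53838236] [ 0.3339805  -0.02820675 -0.16405807]
top red [409 144  34  29 772] [ 651.1 -117.5  182.4] tray -31.1 -86.3
scene red [142 209  37  31 803] [ 654.7 -115.7  181.8] tray -27.7 -84.2
scene yel [240 184  38  30 878] [564.3 -16.9 199.1] tray -127.0 7.2
```

View pics/c6.png

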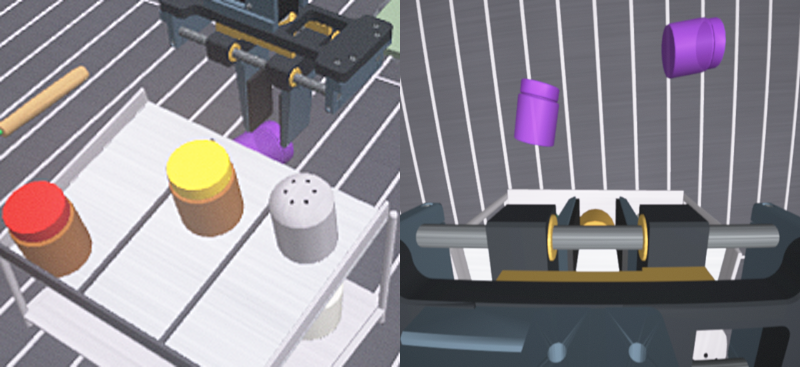

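The red jar stands at the stop, with its lid at crop (38,210). The yellow jar is centred between the fingers, so I'll push it the same way.

Call:
send_rows:
  motion:
    - {"tx": -0.0197, "ty": 0, "tz": 0.0, "rx": 0, "ry": 0, "rz": 0, "gripper": 0.34}
    - {"tx": -0.0197, "ty": 0, "tz": 0.0035, "rx": 0, "ry": 0, "rz": 0, "gripper": 0.34}
    - {"tx": -0.0197, "ty": 0, "tz": 0.0035, "rx": 0, "ry": 0, "rz": 0, "gripper": 0.34}
    - {"tx": -0.0197, "ty": 0, "tz": 0.0035, "rx": 0, "ry": 0, "rz": 0, "gripper": 0.34}
    - {"tx": -0.014, "ty": 0, "tz": 0.0025, "rx": 0, "ry": 0, "rz": 0, "gripper": 0.34}
    - {"tx": -0.01, "ty": 0, "tz": 0.0018, "rx": 0, "ry": 0, "rz": 0, "gripper": 0.34}
    - {"tx": -0.01, "ty": 0, "tz": 0.0018, "rx": 0, "ry": 0, "rz": 0, "gripper": 0.34}
    - {"tx": -0.01, "ty": 0, "tz": 0.0018, "rx": 0, "ry": 0, "rz": 0, "gripper": 0.34}
    - {"tx": -0.014, "ty": 0, "tz": 0.0025, "rx": 0, "ry": 0, "rz": 0, "gripper": 0.34}
    - {"tx": -0.014, "ty": 0, "tz": 0.0025, "rx": 0, "ry": 0, "rz": 0, "gripper": 0.34}
    - {"tx": -0.014, "ty": 0, "tz": 0.0025, "rx": 0, "ry": 0, "rz": 0, "gripper": 0.34}

```text
time_s: 9.93
ee_pos: [539.9, -17.0, 148.5]
ee_rot: [180.0, -0.0, 175.5]
force: [-1.0, -0.7, 0.6]
gripper_width: 30.0
gripper_force: 0.5
```

Call:
send_rows:
  motion:
    - {"tx": -0.014, "ty": 0, "tz": 0.0025, "rx": 0, "ry": 0, "rz": 0, "gripper": 0.34}
    - {"tx": -0.014, "ty": 0, "tz": 0.0025, "rx": 0, "ry": 0, "rz": 0, "gripper": 0.34}
    - {"tx": -0.014, "ty": 0, "tz": 0.0025, "rx": 0, "ry": 0, "rz": 0, "gripper": 0.34}
    - {"tx": -0.014, "ty": 0, "tz": 0.0025, "rx": 0, "ry": 0, "rz": 0, "gripper": 0.34}
    - {"tx": -0.014, "ty": 0, "tz": 0.0025, "rx": 0, "ry": 0, "rz": 0, "gripper": 0.34}
    - {"tx": -0.014, "ty": 0, "tz": 0.0025, "rx": 0, "ry": 0, "rz": 0, "gripper": 0.34}
    - {"tx": -0.014, "ty": 0, "tz": 0.0025, "rx": 0, "ry": 0, "rz": 0, "gripper": 0.34}

```text
time_s: 10.8
ee_pos: [588.7, -20.9, 139.8]
ee_rot: [180.0, -0.0, 175.5]
force: [-1.7, 0.7, 0.2]
gripper_width: 30.1
gripper_force: 0.6
```

Call:
send_rows:
  motion:
    - {"tx": -0.01, "ty": 0, "tz": 0.0018, "rx": 0, "ry": 0, "rz": 0, "gripper": 0.34}
    - {"tx": -0.01, "ty": 0, "tz": 0.0018, "rx": 0, "ry": 0, "rz": 0, "gripper": 0.34}
    - {"tx": -0.01, "ty": 0, "tz": 0.0018, "rx": 0, "ry": 0, "rz": 0, "gripper": 0.34}
    - {"tx": -0.006, "ty": 0, "tz": 0.001, "rx": 0, "ry": 0, "rz": 0, "gripper": 0.34}

```text
time_s: 11.3
ee_pos: [606.5, -22.3, 136.6]
ee_rot: [180.0, 0.0, 175.6]
force: [-2.1, 0.3, 0.3]
gripper_width: 30.4
gripper_force: 0.6
```

Call:
send_rows:
  motion:
    - {"tx": -0.003, "ty": 0, "tz": 0.0005, "rx": 0, "ry": 0, "rz": 0, "gripper": 0.34}
    - {"tx": -0.003, "ty": 0, "tz": 0.0005, "rx": 0, "ry": 0, "rz": 0, "gripper": 0.34}

```text
time_s: 11.55
ee_pos: [609.2, -22.5, 136.2]
ee_rot: [180.0, -0.0, 175.6]
force: [-1.7, 0.9, 0.3]
gripper_width: 30.3
gripper_force: 0.6
```

Call:
send_rows:
  motion:
    - {"tx": -0.003, "ty": 0, "tz": 0.0005, "rx": 0, "ry": 0, "rz": 0, "gripper": 0.34}
    - {"tx": -0.003, "ty": 0, "tz": 0.0005, "rx": 0, "ry": 0, "rz": 0, "gripper": 0.34}

```text
time_s: 11.8
ee_pos: [612.3, -22.7, 135.7]
ee_rot: [180.0, 0.0, 175.5]
force: [-0.8, -0.2, 0.8]
gripper_width: 30.0
gripper_force: 0.5
```

Call:
send_rows:
  motion:
    - {"tx": -0.003, "ty": 0, "tz": 0.0005, "rx": 0, "ry": 0, "rz": 0, "gripper": 0.34}
    - {"tx": 0, "ty": 0, "tz": 0, "rx": 0, "ry": 0, "rz": 0, "gripper": 0.34}

```text
time_s: 12.05
ee_pos: [613.4, -22.8, 135.4]
ee_rot: [180.0, -0.0, 175.6]
force: [-2.7, 0.2, 0.7]
gripper_width: 30.2
gripper_force: 1.1
```

Call:
send_rows:
  motion:
    - {"tx": -0.003, "ty": 0, "tz": 0.0005, "rx": 0, "ry": 0, "rz": 0, "gripper": 0.34}

```text
time_s: 12.18
ee_pos: [613.8, -22.8, 135.2]
ee_rot: [180.0, -0.2, 175.6]
force: [-6.7, 0.2, 4.4]
gripper_width: 30.2
gripper_force: 3.4
```

```bash
python3 m.py pics/c7.png
```

```text
[613.77467328 -22.87697614 135.18146427] [-5.21693934  1.0116716   3.67452642]
scene red [142 209  37  31 872] [ 654.1 -114.5  181.9] tray -28.4 -83.1
scene yel [ 192  237   41   35 1076] [661.8 -22.4 181.8] tray -27.9 9.4
```

The force rose to 6.7 N and the yellow jar measures x = -27.9, so it is against the stop. Retreating.

Call:
send_rows:
  motion:
    - {"tx": 0.015, "ty": 0, "tz": -0.0026, "rx": 0, "ry": 0, "rz": 0, "gripper": 0.34}
    - {"tx": 0.05, "ty": 0, "tz": -0.0088, "rx": 0, "ry": 0, "rz": 0, "gripper": 0.34}
    - {"tx": 0.05, "ty": 0, "tz": -0.0088, "rx": 0, "ry": 0, "rz": 0, "gripper": 0.34}
    - {"tx": 0.05, "ty": 0, "tz": -0.0088, "rx": 0, "ry": 0, "rz": 0, "gripper": 0.34}
    - {"tx": 0.05, "ty": 0, "tz": -0.0088, "rx": 0, "ry": 0, "rz": 0, "gripper": 0.34}
    - {"tx": 0.05, "ty": 0, "tz": -0.0088, "rx": 0, "ry": 0, "rz": 0, "gripper": 0.34}
    - {"tx": 0.06, "ty": 0, "tz": -0.01, "rx": 0, "ry": 0, "rz": 0, "gripper": 0.34}
    - {"tx": 0, "ty": 0, "tz": -0.1, "rx": 0, "ry": 0, "rz": 0, "gripper": 0.34}
    - {"tx": 0.1, "ty": 0, "tz": 0, "rx": 0, "ry": 0, "rz": 0, "gripper": 0.34}
    - {"tx": 0, "ty": 0, "tz": 0, "rx": 0, "ry": 0, "rz": 0, "gripper": 0.34}

```text
time_s: 13.52
ee_pos: [401.1, -6.3, 214.0]
ee_rot: [180.0, 0.1, 175.6]
force: [0.9, -0.1, -0.5]
gripper_width: 30.1
gripper_force: 0.0
```

```bash
python3 m.py pics/c8.png
```

```text
[403.92890842  -6.49710489 213.94516664] [ 0.1940968  -1.38274521  0.05064307]
top red [409 143  34  30 763] [ 651.6 -117.7  182.3] tray -30.7 -86.5
top yel [346 137  34  30 821] [659.6 -25.2 182.2] tray -29.9 6.4
scene red [142 209  37  31 859] [ 654.1 -114.8  181.9] tray -28.4 -83.3
scene yel [ 192  237   41   35 1061] [661.8 -22.5 181.8] tray -27.9 9.3
```

View pics/c8.png

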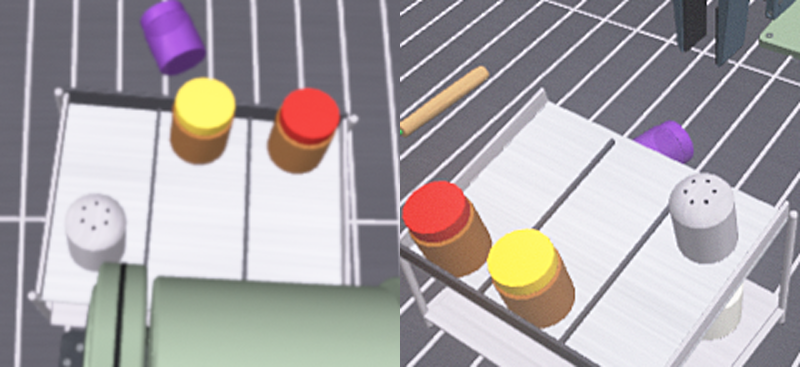

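Both jars stand upright against the stop, the shaker is where it started at crop (95,225), and the arm is clear of the tray. Handing in.

```bash
python3 -c "from workcell import env; print(env.job_done())"
```

```text
the job is handed in; nothing more can be done
None
```

I slid both amber jars down to the back stop, where they stand upright, left the shaker untouched and moved the arm clear; the job is handed in at about 14 s, though the hand-in call returned no verdict.

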